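# Turn up the heat under the glue pot by one click

### The arm

A 6-joint arm with a two-finger parallel gripper is mounted at the origin on the work surface. World frame = base frame: x ahead of the robot, y to its left, z up, the work surface at z = 0. Lengths are in m, angles in rad, forces in N, time in s.
With the tool pointing down it reaches from about 0.325 to 0.9 m from the base axis. Payload 6.1 kg.
Tool frame: the origin (TCP) lies on the front face of the gripper's body, between the roots of the fingers; the fingertips stand 73 mm ahead of it and the grasp point (between the pads) lies 54 mm ahead of it (r.grip_point_offset is the distance from the TCP to the grasp point, in m); x points along the fingers, y is the direction in which the jaws open and shut, and the axes are right-handed (so a half turn about x gives the same grasp; the last joint's range is limited). The gripper opens to 85 mm and grips with 20 to 120 N. Pads are 22 mm wide; open, the fingers measure 114 mm over their backs; the gripper's body (76 mm by 85 mm) begins 54 mm behind the grasp point. The pads swing forward as they close: fully open they stand 13 mm farther back than shut.
Start: joints at [-1.314, 0.22, 1.526, -0, 1.395, -0.126], TCP at [0.233, -0.58, 0.304] pointing down, gripper open.
Joint ranges: [-2.98, 2.98], [-0.91, 2.08], [0.09, 2.57], [-1.24, 4.39], [0.2, 2.65], [-2.68, 2.68]. Speed limits (rad/s): [2.57, 2.57, 3.01, 3.14, 3.14, 3.14].

### API

Orientations are given as a 3x3 rotation matrix whose columns are the frame's x, y, z axes.
In Python, from workcell import r gives the robot as it stands. Calls block until the motion is done:
- r.move_pose(position, orientation): joint-space move of the TCP to a pose.
- r.servo_line(position, frame=None, v=0.15, max_force=None): straight line of the TCP; frame=None keeps the orientation; v is the mean speed in m/s. With max_force (N) it stops when the force on the tool has changed by that much, and returns True; else False.
- r.set_joints(angles): joint-space move.
- r.move_gripper(opening, f_grip=None): opening from 0.0 (shut) to 1.0 (fully open); f_grip is the grip in N (None keeps the last); returns when the fingers have stopped.
- r.pause(seconds).
- r.solve_ik(position, orientation): joint angles nearest the present ones, or None.
- r.get_state(): the state.
- r.snapshot(name): name is "scene" or "top" or "wrist"; returns a dict with "img" (400x640x3 uint8, red, green, blue), "intrinsics" (3x3 intrinsics, pixels), "world_to_cam" (4x4, takes a point from world to camera coordinates). Camera axes: x right, y up, looking along -z (the intrinsics and any distortion apply to the point x, -y, -z); pixel columns grow to the right and rows downward; lengths in m; the calibration is good to about 2 mm. A picture is of the moment at which its call begins. There is no depth.
A pose or a line that the arm cannot do raises r.PlanningError and nothing moves.
- r.close_job(): hands the job in, once; it reports no verdict.
The state is a dict: "clock": time; "joints": joint angles; "joint_velocities": joint speeds; "joint_torque": joint torques, N m; "ee_pos": TCP position; "eef_rot": TCP orientation; "force": force on the tool from outside, world axes, zero at the start; "wrist_torque": the same for the moment, N m; "width": opening from 0.0 (shut) to 1.0 (fully open).
Only numpy, scipy, OpenCV 4.12 (cv2) and the standard library are available. Lean on these libraries where they do the work, as an engineer would, in place of code of your own. Each camera call takes 0.05 s, during which the arm holds its last target.

### The job

Turn up the heat under the glue pot by one click, from low to the middle setting: press a fingertip on the knurled thumbwheel in front of the plate the pot stands on and stroke it away from the warmer's front, towards the pot, until it clicks into the middle notch, then let go. Leave the other wheel on low, and do not shift, tip or lift the pot, the tape roll, the jar or the brush.

Things in the scene. Friction and masses are not known exactly. Their poses are not given: they have to be found in the camera images.
- warmer: Grey two-plate electric glue warmer standing on the bench, fixed, 290 mm (its x, front to back) by 420 mm (its y) by 75 mm high. Origin at the centre of its underside; its front with the two thumbwheels is its -x side and faces the robot, turned by up to about 17 degrees; +y is its left as seen from the robot, z up.
- crown_l (a point): Fixed point: top (crown) of the left (+y) thumbwheel at rest, 83 mm above the bench; axes as the warmer's. Dark knurled wheel, 66 mm across, 22 mm wide, axle along y; the top 8 mm stands out of the panel. Pressed, it sinks on a spring: starts at 2.5 N, stop after 4 mm at 6.5 N. It turns by friction when pressed and stroked along x; 20 mm of stroke without slip is one click.
- crown_r (a point): Fixed point: top (crown) of the right (-y) thumbwheel at rest, 83 mm above the bench; axes as the warmer's. Dark knurled wheel, 66 mm across, 22 mm wide, axle along y; the top 8 mm stands out of the panel. Pressed, it sinks on a spring: starts at 2.5 N, stop after 4 mm at 6.5 N. It turns by friction when pressed and stroked along x; 20 mm of stroke without slip is one click.
- dial_l (a joint): left thumbwheel setting, rad: notches at 0 (low, the start), 0.6 (middle), 1.2 (high), end stops just beyond. Grows as the crown moves to the warmer's +x. Pulled into the nearest notch, tips over half-way; peak resistance about 1.1 N at the rim. A white rib on the rim is the index: 19 mm before the crown (-x) at low, on it at middle, 19 mm beyond at high; small, middle and large dots beside the slot mark these.
- dial_r (a joint): right thumbwheel setting, rad: notches at 0 (low, the start), 0.6 (middle), 1.2 (high), end stops just beyond. Grows as the crown moves to the warmer's +x. Pulled into the nearest notch, tips over half-way; peak resistance about 1.1 N at the rim. A white rib on the rim is the index: 19 mm before the crown (-x) at low, on it at middle, 19 mm beyond at high; small, middle and large dots beside the slot mark these.
- plate_l (a point): Centre of the top of the left heating plate (dark round plate, 140 mm across, top 85 mm above the bench), 165 mm behind (+x of the warmer) the left wheel, which is the one that controls it.
- plate_r (a point): Centre of the top of the right heating plate (dark round plate, 140 mm across, top 85 mm above the bench), 165 mm behind (+x of the warmer) the right wheel, which is the one that controls it.
- pot_mid (a point): Middle of the lidded aluminium glue pot, 45 mm above its underside: 110 mm across, 110 mm high with its knob, a wooden handle reaching 158 mm out from its axis along its x (roughly away from the robot). Loose; it stands centred within 10 mm on the left or the right plate.
- tape_mid (a point): Centre of the roll of masking tape (ring 100 mm across, hole 76 mm, 24 mm high), lying on the other plate. Loose, not to be disturbed.
- jar_mid (a point): Middle of a small jar (60 mm across, 85 mm high) standing on the bench beside the warmer. Loose, not to be disturbed.
- brush: Glue brush lying on the bench on the other side of the warmer, along its own x. Loose, not to be disturbed.
Not all that is in view belongs to the job. Of the things shaped like the part that bears pot_mid, the aluminium one is meant.

How it is judged:
On the way:
1. a finger presses the wheel in front of the pot's plate while it is still on low (((horizontal distance between pot_mid and plate_l below 0.03 m and contact force between the fingers and dial_l above 0.5 N and value of joint dial_l below 0.3 rad) or (horizontal distance between pot_mid and plate_r below 0.03 m and contact force between the fingers and dial_r above 0.5 N and value of joint dial_r below 0.3 rad))), for 0.05 s.
At the end, for the whole second after the job is handed in: The wheel in front of the plate that carries the pot rests in its middle notch (0.6 rad within 0.12), the other wheel rests on low (0 within 0.12), both still; the pot stands upright on its plate; pot, tape and jar are within 15 mm and the brush within 20 mm of where they were (((horizontal distance between pot_mid and plate_l below 0.03 m and value of joint dial_l between 0.48 and 0.72 rad and value of joint dial_r between -0.12 and 0.12 rad and velocity of joint dial_l between -0.1 and 0.1 rad/s and velocity of joint dial_r between -0.1 and 0.1 rad/s) or (horizontal distance between pot_mid and plate_r below 0.03 m and value of joint dial_r between 0.48 and 0.72 rad and value of joint dial_l between -0.12 and 0.12 rad and velocity of joint dial_r between -0.1 and 0.1 rad/s and velocity of joint dial_l between -0.1 and 0.1 rad/s)) and angle between pot_mid's own z axis and vertical below 0.1 rad and distance of each of pot_mid, tape_mid, jar_mid from where it was at the start of the episode below 0.015 m and distance of brush from where it was at the start of the episode below 0.02 m); the robot touches nothing.
It fails at once if the other wheel is turned half-way to its next notch ((horizontal distance between pot_mid and plate_l below 0.03 m and value of joint dial_r above 0.3 rad) or (horizontal distance between pot_mid and plate_r below 0.03 m and value of joint dial_l above 0.3 rad)).
It fails at once if the pot is shifted, lifted or tipped (distance of pot_mid from where it was at the start of the episode above 0.02 m or angle between pot_mid's own z axis and vertical above 0.25 rad).
It fails at once if the tape, the jar or the brush is shifted or lifted (distance of any of tape_mid, jar_mid from where it was at the start of the episode above 0.02 m or distance of brush from where it was at the start of the episode above 0.025 m).
It also fails if it takes over 38 s, if anything falls off the work surface, if the arm or the gripper's body presses on something with over 40 N, if the wrist force passes 120 N, or if a joint passes its speed limit or range.

## Working session

There is one attempt and no reset: what is moved stays moved. The work goes in short steps, each a Python script; the robot and the scene stay as the last script left them, time stands still between calls to the robot, and variables do not carry over. Pictures are saved under pics/ and viewed, and the job is handed in when it is done.

```bash
mkdir -p pics
python3 - <<'E'
from workcell import r
import cv2,numpy as np
for n in ["scene","top","wrist"]:
    s=r.snapshot(n); cv2.imwrite(f"pics/{n}0.png",s["img"][:,:,::-1]); np.savez(f"pics/{n}0.npz",**s)
    print(n,s["intrinsics"].round(1).tolist(),s["world_to_cam"].round(3).tolist())
st=r.get_state();print(st["clock"],st["ee_pos"],st["eef_rot"],st["width"],st["force"])
E
```

```text
scene [[426.4, 0.0, 325.6], [0.0, 426.4, 193.2], [0.0, 0.0, 1.0]] [[0.054, 0.998, 0.01, -0.073], [-0.64, 0.027, 0.768, 0.239], [0.766, -0.048, 0.641, -1.741], [0.0, 0.0, 0.0, 1.0]]
top [[503.7, 0.0, 324.9], [0.0, 503.7, 205.6], [0.0, 0.0, 1.0]] [[-0.08, -0.997, -0.007, 0.078], [0.974, -0.079, 0.214, -0.498], [-0.213, 0.011, 0.977, -1.532], [0.0, 0.0, 0.0, 1.0]]
wrist [[338.6, 0.0, 320.1], [0.0, 338.6, 201.9], [0.0, 0.0, 1.0]] [[0.375, -0.927, -0.001, -0.625], [0.881, 0.357, -0.309, 0.04], [0.287, 0.115, 0.951, -0.38], [0.0, 0.0, 0.0, 1.0]]
0.15 [ 0.23335654 -0.57941055  0.30301949] [[-4.02153553e-04  3.73517666e-01 -9.27622979e-01]
 [ 1.50384642e-03 -9.27621779e-01 -3.73517835e-01]
 [-9.99998788e-01 -1.54521402e-03 -1.88666811e-04]] 0.9977633826850612 [-0.1036401   0.43866938 -0.04578185]
```

View pics/scene0.png

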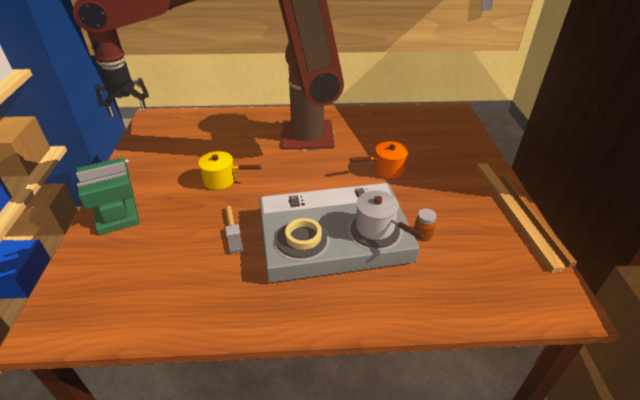

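View pics/top0.png

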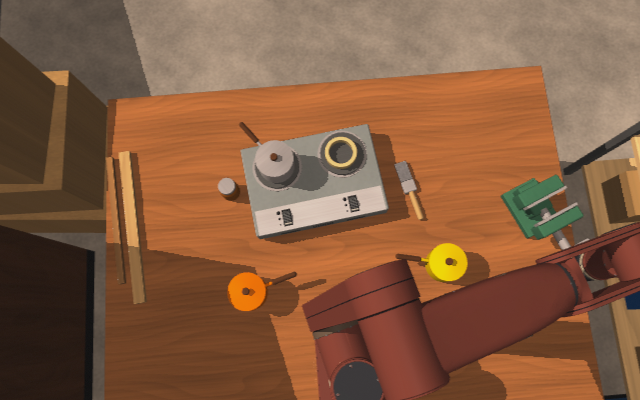

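Three pots are visible in the top view: orange (247,292), yellow (448,262) and aluminium (275,163). The aluminium one is meant, and it stands on the left (+y) plate, so its wheel is the one near (286,217). The tape is at (341,152) on the right plate. I'll confirm this in a crop.

Run:
```python
import cv2,numpy as np
a=cv2.imread("pics/top0.png")[110:250,210:400]
cv2.imwrite("pics/crop_top.png",cv2.resize(a,None,fx=4.2,fy=4.2,interpolation=cv2.INTER_CUBIC))
a=cv2.imread("pics/scene0.png")[175:285,250:450]
cv2.imwrite("pics/crop_scene.png",cv2.resize(a,None,fx=4,fy=4,interpolation=cv2.INTER_CUBIC))
```

```text
(no output)
```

View pics/crop_top.png

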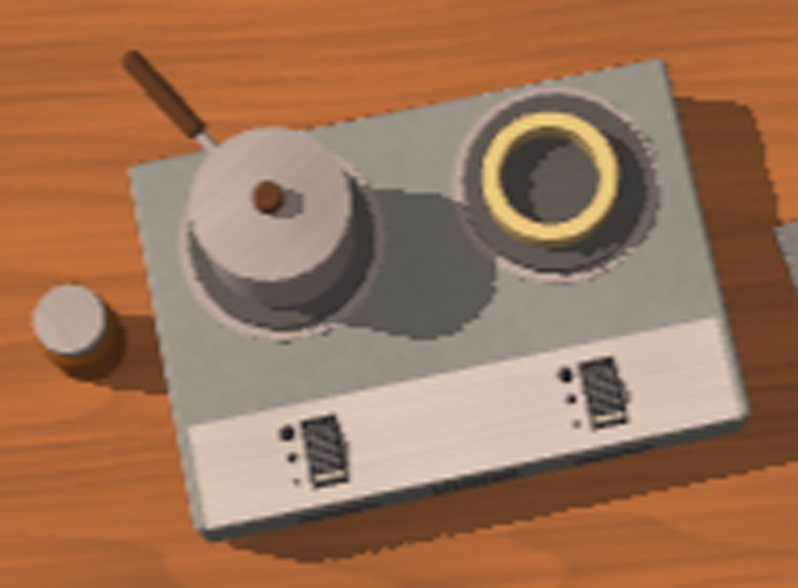

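View pics/crop_scene.png

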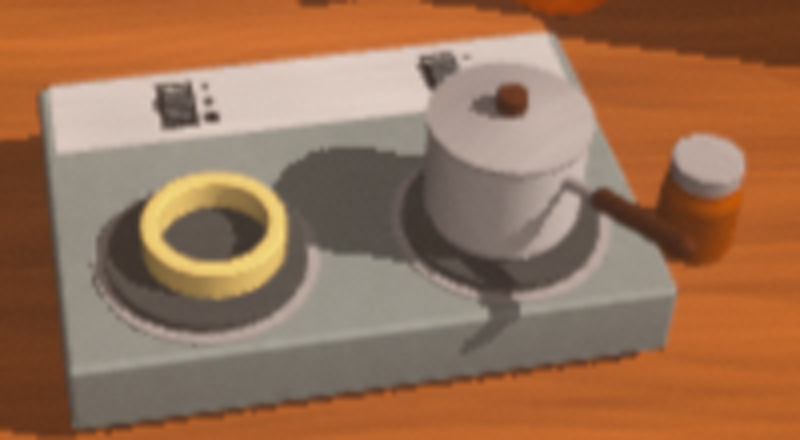

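The crop confirms it: the aluminium pot stands on the left plate. The left wheel is at about (287,217) in the top view and its white rib is at the front, on low. Next I'll localise it.

```bash
cat > h.py <<'E'
import numpy as np,cv2
def cast(s,uv,z):
    K=s["intrinsics"];T=s["world_to_cam"];R=T[:3,:3];c=-R.T@T[:3,3]
    uv=np.atleast_2d(uv).astype(float)
    d=np.c_[(uv[:,0]-K[0,2])/K[0,0],-(uv[:,1]-K[1,2])/K[1,1],-np.ones(len(uv))]@R
    return c+d*((z-c[2])/d[:,2])[:,None]
def proj(s,p):
    K=s["intrinsics"];T=s["world_to_cam"];q=np.atleast_2d(p)@T[:3,:3].T+T[:3,3]
    return np.c_[K[0,0]*q[:,0]/-q[:,2]+K[0,2],K[1,1]*-q[:,1]/-q[:,2]+K[1,2]]
E
python3 - <<'E'
from h import *
from workcell import r
s=dict(np.load("pics/top0.npz")); 
f=lambda x,y:(210+x/4.2,110+y/4.2)
C=np.array([f(130,165),f(663,62),f(748,410),f(203,530)])
P=cast(s,C,0.075);print("corners",P.round(4))
e=[P[0]-P[1],P[3]-P[2],P[0]-P[3],P[1]-P[2]]
print([ (np.linalg.norm(v).round(3), np.degrees(np.arctan2(v[1],v[0])).round(1)) for v in e], P.mean(0))
# wheels dark mask on panel
g=cv2.cvtColor(s["img"],cv2.COLOR_RGB2GRAY)
W=[]
for (x,y) in [(287,217),(353,204)]:
    roi=np.zeros_like(g);roi[y-11:y+11,x-6:x+8]=1
    m=((g<110)&(roi>0)).astype(np.uint8)
    n,l,st,ce=cv2.connectedComponentsWithStats(m)
    k=1+np.argmax(st[1:,4]);print(st[k],ce[k]); W.append(cast(s,ce[k],0.080)[0])
print(W, np.linalg.norm(W[0]-W[1]), np.degrees(np.arctan2(*(W[0]-W[1])[[1,0]])))
print("pot top",cast(s,[f(266,200)],0.19),"plate")
w=dict(np.load("pics/wrist0.npz"));T=w["world_to_cam"];c=-T[:3,:3].T@T[:3,3]
st=r.get_state();print("cam in tool",st["eef_rot"].T@(c-st["ee_pos"]), "view dir in tool",st["eef_rot"].T@(-T[2,:3]))
E
```

```text
corners [[ 0.7032  0.2899  0.075 ]
 [ 0.7525 -0.121   0.075 ]
 [ 0.4761 -0.1569  0.075 ]
 [ 0.4192  0.2491  0.075 ]]
[(np.float64(0.414), np.float64(96.8)), (np.float64(0.41), np.float64(98.0)), (np.float64(0.287), np.float64(8.2)), (np.float64(0.279), np.float64(7.4))] [0.58777546 0.06526393 0.075     ]
[282 209  11  17 137] [287.13868613 216.57664234]
[348 195  12  14 119] [353.1092437  201.75630252]
[array([0.47221791, 0.15671008, 0.08      ]), array([ 0.50238475, -0.05019328,  0.08      ])] 0.2090909831725243 98.29536543766173
pot top [[0.62926062 0.17852741 0.19      ]] plate
cam in tool [-0.06970333  0.00043751 -0.08057452] view dir in tool [9.50952574e-01 8.38938283e-04 3.09335576e-01]
```

View pics/wrist0.png

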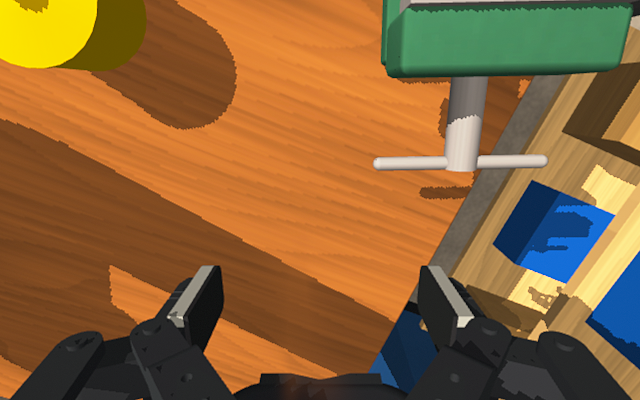

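```bash
cat >> h.py <<'E'
yaw=np.radians(7.9)
X=np.array([np.cos(yaw),np.sin(yaw),0]);Y=np.array([-np.sin(yaw),np.cos(yaw),0]);Z=np.array([0,0,1.])
R=np.c_[-Z,Y,X]
E
python3 - <<'E'
from h import *
from workcell import r
W=np.array([0.472,0.157,0])
p=W+[0,0,.27]
print(r.solve_ik(p,R))
r.move_gripper(0.0,f_grip=20)
r.move_pose(p,R)
for n in ["wrist","top"]:
    s=r.snapshot(n); cv2.imwrite(f"pics/{n}1.png",s["img"][:,:,::-1]); np.savez(f"pics/{n}1.npz",**s)
st=r.get_state();print(st["clock"],st["ee_pos"],st["joints"],st["width"],st["force"])
E
```

```text
[ 1.62436441e-01 -6.06276862e-02  1.88987724e+00 -4.44089210e-16
  1.31234310e+00 -1.54624090e+00]
3.75 [0.4723165  0.15642189 0.27004156] [ 1.61230396e-01 -6.04097304e-02  1.88958928e+00 -1.15196629e-04
  1.31233065e+00 -1.54612674e+00] 0.0011794490889802556 [-0.0970999 -0.3670238 -0.7309171]
```

View pics/wrist1.png

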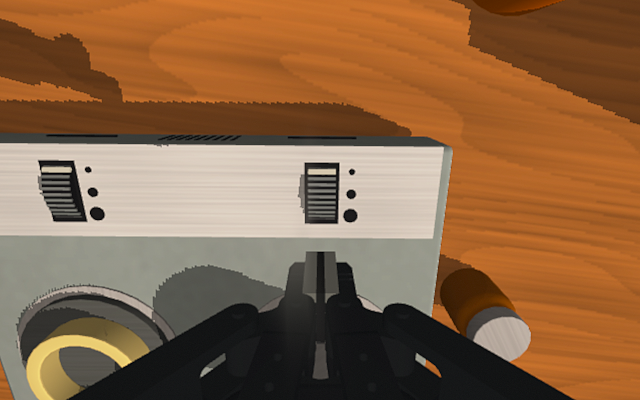

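Wrist view: the left wheel is at about (321,193), rib at its front end (row 170). The dots run small to large towards the pot, and the closed fingertips show at (320,252).

Run:
```python
from h import *
s=dict(np.load("pics/wrist1.npz"))
g=cv2.cvtColor(s["img"],cv2.COLOR_RGB2GRAY)
# slot extents via dark mask, panel edge lines
roi=g[155:232,290:345];m=(roi<120).astype(np.uint8)
m=cv2.morphologyEx(m,cv2.MORPH_CLOSE,np.ones((7,7)))
n,l,st,ce=cv2.connectedComponentsWithStats(m);k=1+np.argmax(st[1:,4]);print(st[k]+[290,155,0,0,0],ce[k]+[290,155])
for q in [(305,163),(338,163),(305,223),(338,223)]: print(q,cast(s,[q],0.075)[0].round(4))
d=cast(s,[(351.5,171.5),(351,194),(350.5,215)],0.075);print("dots",d.round(4))
d2=cast(s,[(88,169.5),(93,192),(97,213.5)],0.075);print("dots R",d2.round(4))
v=d-d2;print(np.degrees(np.arctan2(v[:,0],-v[:,1]))*-1)
# grey/white panel boundary & front edge
e=cast(s,[(10,233),(430,237.5)],0.075);v=e[1]-e[0];print("yaw panel edge",np.degrees(np.arctan2(v[1],v[0]))-90)
c=cast(s,[(321.5,193)],0.078)[0];print("wheel",c, "rib",cast(s,[(321.5,170.5)],0.079)[0].round(4))
t=dict(np.load("pics/top1.npz"));print("top px",proj(t,[c]))
a=t["img"][190:245,250:400,::-1];cv2.imwrite("pics/crop_top1.png",cv2.resize(a,None,fx=5,fy=5))
cv2.imwrite("pics/crop_w1.png",cv2.resize(s["img"][130:290,260:400,::-1],None,fx=3.5,fy=3.5))
```

```text
[ 298  163   47   61 2275] [320.34901099 193.18417582]
(305, 163) [0.45   0.1409 0.075 ]
(338, 163) [0.4464 0.1669 0.075 ]
(305, 223) [0.5008 0.1473 0.075 ]
(338, 223) [0.4969 0.1747 0.075 ]
dots [[0.4517 0.1786 0.075 ]
 [0.4703 0.1813 0.075 ]
 [0.4884 0.1839 0.075 ]]
dots R [[ 0.4791 -0.03    0.075 ]
 [ 0.4976 -0.0274  0.075 ]
 [ 0.5162 -0.0254  0.075 ]]
[172.52553861 172.5424908  172.43778447]
yaw panel edge 7.257722581112148
wheel [0.47192033 0.15721061 0.078     ] rib [0.4533 0.1546 0.079 ]
top px [[287.03468678 216.80838356]]
```

View pics/crop_w1.png

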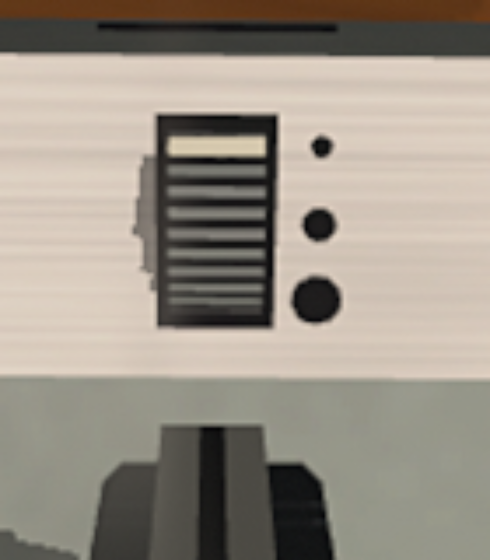

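```bash
sed -i 's/radians(7.9)/radians(7.5)/' h.py; echo 'C=np.array([0.4725,0.157,0.083])' >> h.py
python3 - <<'E'
from h import *
from workcell import r
p=C-0.008*X
r.move_pose(p+[0,0,.022+.073],R)
print(r.get_state()["force"])
hit=r.servo_line(p+[0,0,.073-.006],v=0.015,max_force=2.0)
st=r.get_state();print(hit,st["clock"],st["ee_pos"],st["force"], st["ee_pos"][2]-.073)
s=r.snapshot("wrist");cv2.imwrite("pics/wrist2.png",s["img"][:,:,::-1])
E
```

```text
[0.60594895 0.18029199 0.3491119 ]
True 5.6083 [0.46462047 0.15594279 0.15444847] [0.08086787 0.34238576 4.50245828] 0.0814484678450806
```

View pics/wrist2.png

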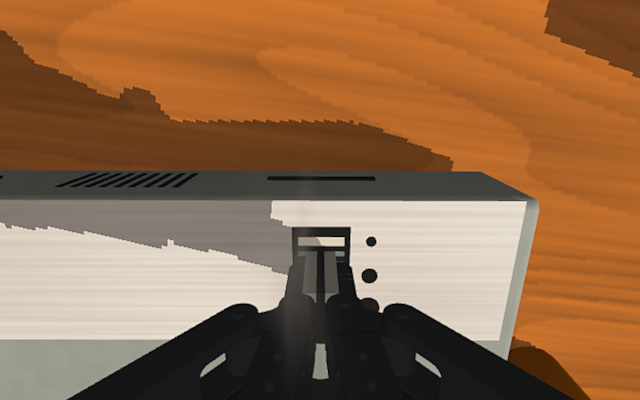

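The fingertip is pressing on the left wheel, centred between the slot edges (293–350), with the rib still at the front (320,241). Next: press slightly more, stroke 18 mm and lift.

Run:
```python
from h import *
from workcell import r
p=r.get_state()["ee_pos"].copy(); p[2]=0.1538
r.servo_line(p,v=0.01)
st=r.get_state();print(st["ee_pos"],st["force"])
for d in (.006,.012,.018):
    r.servo_line(p+d*X,v=0.03)
    st=r.get_state();print(d,st["ee_pos"].round(4),st["force"].round(2))
q=p+.018*X
r.servo_line(q+[0,0,.03],v=0.06)
r.servo_line(p+[0,0,.115],v=0.15)
r.pause(.3)
st=r.get_state();print(st["clock"],st["ee_pos"],st["force"])
for n in ["wrist","top"]:
    s=r.snapshot(n); np.savez(f"pics/{n}3.npz",**s);cv2.imwrite(f"pics/{n}3.png",s["img"][:,:,::-1])
    u=proj(s,[C])[0].astype(int);a=s["img"][max(0,u[1]-50):u[1]+50,u[0]-60:u[0]+60,::-1];cv2.imwrite(f"pics/c{n}3.png",cv2.resize(a,None,fx=4,fy=4))
```

```text
[0.46486109 0.15600141 0.15408483] [-0.43781246  0.94513078  4.68813334]
0.006 [0.4707 0.1568 0.1538] [-1.07 -0.26  4.36]
0.012 [0.4772 0.1576 0.1541] [ 1.26 -0.27  3.18]
0.018 [0.4827 0.1583 0.1538] [ 1.03 -1.21  4.  ]
8.6417 [0.46429361 0.15588474 0.26786033] [ 0.13653878 -0.10838256  0.09873442]
```

View pics/wrist3.png

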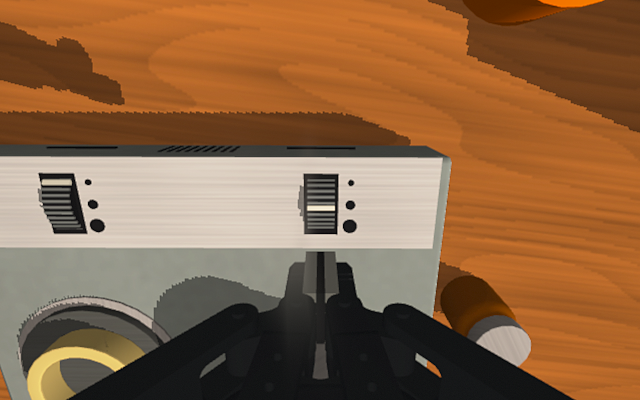

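View pics/cwrist3.png

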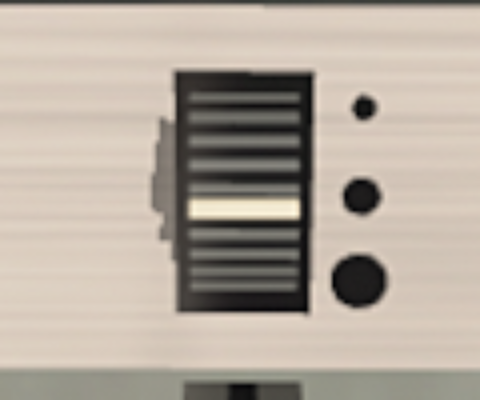

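View pics/top3.png

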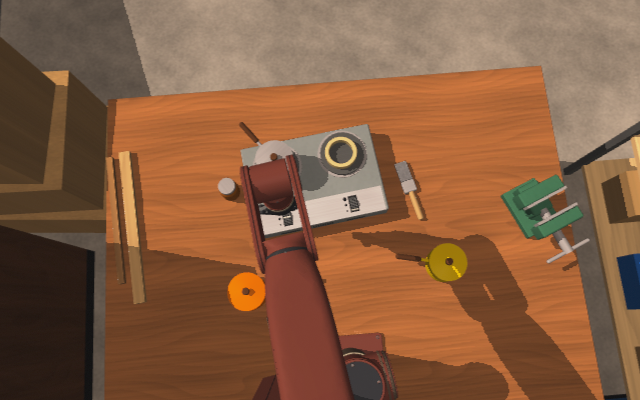

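Run:
```python
from h import *
from workcell import r
s=dict(np.load("pics/wrist3.npz"))
u=proj(s,[C])[0].astype(int);o=np.array([u[0]-60,u[1]-50])
rib=cast(s,[o+np.array([244,208])/4],0.083)[0]; dot=cast(s,[o+np.array([361,196])/4],0.075)[0]
print("rib-dot along X mm",1e3*(rib-dot)@X)
r2=cast(s,[(57,182.5)],0.0775)[0]; d2=cast(s,[(88,182),(93,204)],0.075); print("right rib vs small, mid dot mm",[1e3*(r2-d)@X for d in d2])
a=r.get_state()["ee_pos"]
r.move_pose([0.36,-0.3,0.32],R); r.pause(.3)
s=r.snapshot("top");cv2.imwrite("pics/top4.png",s["img"][:,:,::-1])
b=dict(np.load("pics/top0.npz"))["img"]
d=cv2.absdiff(s["img"],b).max(2)
for n,(x0,x1,y0,y1) in dict(pot=(235,300,120,190),tape=(318,365,130,175),jar=(214,242,174,202),brush=(392,428,158,222)).items(): print(n,(d[y0:y1,x0:x1]>40).sum())
print(r.get_state()["clock"],r.get_state()["force"])
a=s["img"][110:250,210:400,::-1];cv2.imwrite("pics/crop4.png",cv2.resize(a,None,fx=4.2,fy=4.2,interpolation=cv2.INTER_CUBIC))
```

```text
rib-dot along X mm -0.11279034678863813
right rib vs small, mid dot mm [np.float64(-0.2027685855081317), np.float64(-18.769896421092586)]
pot 0
tape 0
jar 0
brush 0
10.8083 [ 0.63328907  0.43917296 -0.86908398]
```

View pics/crop4.png

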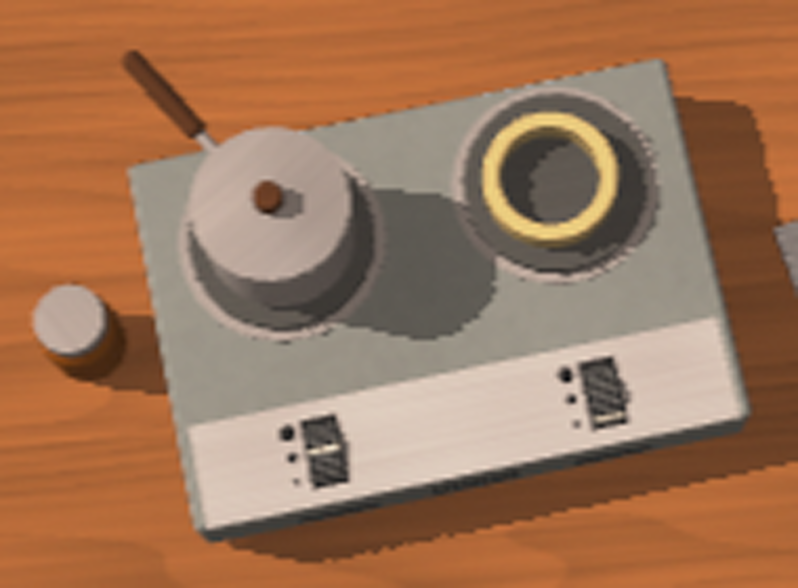

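The crop shows the left wheel's rib at mid-slot (325,450), level with the middle dot, and the right wheel's rib still at the front. Nothing else has moved, so I'm handing in.

```bash
python3 -c "
from workcell import r
r.close_job()"
```

```text
the job is handed in; nothing more can be done
```

The heat under the aluminium glue pot is now on the middle setting, and the job is handed in. The pot stood on the left plate, so I pressed the left wheel with the closed fingertips at about 4–5 N, stroked it 18 mm towards the pot and lifted off. It took one stroke, and the robot's clock read about 10.8 s at the last check.

- **Left wheel:** its white rib sits 0.1 mm from the middle dot.
- **Right wheel:** its rib is 0.2 mm from the small dot, so it is still on low.
- **Loose things:** the pot, tape, jar and brush areas show no changed pixels between the first and last top views.
- **Arm:** it was clear of everything, parked well above the bench.

No check failed or disagreed.

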